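# Edge a steel sample plate out of its bed and lay it on the cold block

## Robot

A 7-joint arm with a two-finger parallel gripper is mounted at the origin on a cart in front of the work surface, level with it; the furniture and walls round the work are solid. World frame = base frame: x ahead of the robot, y to its left, z up, the work surface at z = 0. Lengths are in mm, angles in rad, forces in N, time in s.
With the tool pointing down it reaches from about 400 to 875 mm from the base axis. Payload 4.4 kg.
Tool frame: the origin (TCP) lies between the finger pads; the fingertips stand 19 mm ahead of it and the grasp point (between the pads) is the TCP; z points along the fingers, y is the direction in which the jaws open and shut (so a half turn about z gives the same grasp; the last joint's range is limited). The gripper opens to 85 mm and grips with 20 to 120 N. Pads are 22 mm wide; open, the fingers measure 114 mm over their backs; the gripper's body (76 mm by 85 mm) begins 54 mm behind the grasp point. The pads swing forward as they close: fully open they stand 13 mm farther back than shut.
Start: joints at [1.113, 0.628, 0.038, 1.517, -0.027, 0.996, -0.02], TCP at [248.232, -600.748, 250.313] pointing down, gripper open.
Joint ranges: [-3.06, 3.06], [-0.37, 2.12], [-1.25, 1.32], [0.18, 2.47], [-1.1, 4.24], [0.23, 1.98], [-2.94, 2.94]. Speed limits (rad/s): [2.57, 2.57, 3.14, 3.14, 3.14, 3.14, 3.14].

## Interface

Orientations are given as a 3x3 rotation matrix whose columns are the frame's x, y, z axes.
In Python, from bench import get_state, vision, ticket gives the robot as it stands.
- The arm moves only by the tool step_arm, never from a script. Its argument "deltas" is a list of rows, each a list of 7 numbers: the shift along the tool's x, y, z in cm, then the turn, a rotation vector about the tool's x, y, z in rad, then the opening, from 0 (shut) to 1 (fully open). In form: [[x, y, z, rx, ry, rz, hand], ...]. A call has 1 to 10 rows; each row shifts and turns the commanded pose from where the row before left it, along the tool's axes as they then stand; what a row does not reach is not made up. A row lasts 1/10 s, in which the tool goes at most 50 mm and 8.59 degrees, less where a joint would pass 70% of its speed; a pose out of reach is approached as far as the arm can. A call is refused whole if a number of a shift passes 5 or a number of a turn 0.15, either way. A call with a gripper value outside its range is refused whole. The fingers move at their own pace and stop on an object; the grip force is fixed at half the most. Time passes only in rows, so rows that do not move let the fingers close. It gives the time, the measured TCP pose, the force and the opening at its end, in the units of the state.
- get_state(): the state, without advancing time (a new reading comes with each control period).
- vision.grab_frame(name): name is "scene" or "top" or "wrist"; returns a dict with "color" (384x512x3 uint8, blue, green, red), "camera_matrix" (3x3 intrinsics, pixels), "dist" ([k1, k2, p1, p2, k3] as OpenCV has them; the pictures are not rectified), "cam_to_world" (4x4, takes a point from camera to world coordinates). Camera axes: x right, y down, z forward; pixel columns grow to the right and rows downward; lengths in mm; the calibration is good to about 2 mm. A picture is of the moment at which its call begins. There is no depth.
- ticket.hand_in(): hands the job in, once; it reports no verdict.
The state is a dict: "t": time; "joints": joint angles; "joint_velocities": joint speeds; "joint_efforts": joint torques, N m; "eef_pos": TCP position; "orientation": TCP orientation; "contact_force": force on the tool from outside, world axes, zero at the start; "torque": the same for the moment, N m; "grip_width": finger opening in mm.
Only numpy, scipy, OpenCV 4.12 (cv2) and the standard library are available. Lean on these libraries where they do the work, as an engineer would, in place of code of your own. Each camera call takes 0.05 s, during which the arm holds its last target.

## Task

The flat steel sample plate lies sunk in its grey storage bed, level with the rim, where it cannot be gripped: press lightly on its top (some 5 to 10 N; never press it on the bed with more than 30 N, not even for an instant) and slide it out over the bed's open front, about a third of its length, so that it overhangs but stays lying flat. Then pinch the overhanging end by its two long edges, lift it off and lay it gently, flat, across the middle of the blue cold block, its long side at right angles to the block's long side. Leave the block and the other things where they are, and let go.

Things in the scene. Friction and masses are not known exactly. Their poses are not given: they have to be found in the camera images.
- plate_center (a point): Centre (half-way up) of the loose steel sample plate: 110 (its x) x 56 (its y) x 6 mm (its z, up), with rows of shallow round spots on top. It starts lying in the bed, x along the bed's x, its top level with the bed's walls, its front edge (-x) 7 to 11 mm behind the bed's open front.
- bed_front (a point): On the fixed grey storage bed: middle of the front edge of the deck on which the plate lies, 45 mm above the worktop. x points from the open front into the bed, y to its left, z up. Below and in front of this edge all is free down to the worktop.
- plate: The same plate; origin at the middle of its underside, axes as for plate_center. Its mass is about 0.2 to 0.35 kg. It slides in the bed with a friction coefficient of about 0.3; finger pads hold it better (0.6 or more). Plate and bed hardly yield (1 mm of press is over 30 N): come down on it at 5 mm/s or so.
- bed: The same bed, rigid, 130 mm long (x), 80 mm wide; origin under its centre on the worktop, 65 mm behind bed_front; same axes. Walls 10 mm thick and 6 mm above the deck stand at both sides (60 mm apart inside: 2 mm of play at each side of the plate) and at the rear (inner face 120 mm behind bed_front); the front is open.
- block_top (a point): Centre of the flat top of the loose blue cold block (tube cooling block), 62 (its x) x 96 (its y) x 34 mm high, 0.42 kg, standing on the worktop. The plate's long side (110 mm) has to lie along the block's x, so that it sticks out 24 mm on each side.
- cold_block: The same block; origin at the middle of its underside, axes as for block_top.
- pcr_rack: Bystander: pink tube rack, 83 x 125 x 25 mm, between bed and block.
- marker: Bystander: black-capped marker lying on the worktop, 11 x 137 x 13 mm.
- tape: Bystander: roll of white tape, 66 mm across, 19 mm high.
- timer: Bystander: white timer, 68 x 68 x 20 mm.
- brown_bottle: Bystander: small brown bottle with black cap, 45 mm across, 85 mm high.
- slide_tray: Bystander: black ribbed slide tray, 173 x 300 x 23 mm, far to the left.
Mind the look-alikes: they are no part of the job. Leave any turquoise look-alike of the bed alone.

How it is judged:
By the outcome, as a careful person would: the job done as asked, in the order asked, and still so for the second after the job is handed in, with the robot touching nothing.
It also fails if it takes over 72 s, if anything falls off the work surface, if the arm or the gripper's body presses on something with over 40 N, if the wrist force passes 120 N, or if a joint passes its speed limit or range.

## Working session

There is one attempt and no reset: what is moved stays moved. The work goes in short steps, Python scripts to look and compute and a tool call to move; the robot and the scene stay as the last step left them, time stands still between calls to the robot, and variables do not carry over. Pictures are saved under pics/ and viewed, and the job is handed in when it is done.

Besides the shell and the picture viewer there is one more tool, called after "Call:" as name(argument=value, ...), one argument or row to a line, values as JSON. step_arm: Moves the arm, as the interface text tells. Its arguments: {"type":"object","properties":{"deltas":{"type":"array"}},"required":["deltas"]}

```bash
mkdir -p pics; ls
python3 - <<'E'
from bench import get_state, vision
import cv2,json
s=get_state()
for k in s: print(k,s[k])
for n in ["scene","top"]:
    f=vision.grab_frame(n); cv2.imwrite(f"pics/{n}0.png",f["color"])
    print(n,f["camera_matrix"],f["dist"],f["cam_to_world"])
E
```

```text
pics
t 0.0
joints [ 1.11325077  0.62929292  0.03842012  1.51839464 -0.02698375  0.99629557
 -0.02003435]
joint_velocities [-1.85770669e-04 -2.71061948e-04 -1.96876158e-03 -1.29491683e-04
 -8.03454381e-04  5.15255745e-04 -6.32608613e-05]
joint_efforts [-1.63401983e-04 -5.63410950e+01  1.22657441e+00 -1.93445170e+01
  1.11585186e-02  1.03980102e-02  1.89529646e-05]
eef_pos [ 247.97735146 -600.19151786  249.41461881]
orientation [[ 9.24247226e-01  3.81793821e-01 -7.36708437e-04]
 [ 3.81794531e-01 -9.24245622e-01  1.72216541e-03]
 [-2.33874349e-05 -1.87297786e-03 -9.99998246e-01]]
contact_force [ 0.056782   -0.3525227   0.10445382]
torque [-0.01037912 -0.05283895  0.00023891]
grip_width 85.19408357955513
scene [[441.82247995   0.         258.35329618]
 [  0.         441.82247995 187.86639014]
 [  0.           0.           1.        ]] [0.03499208 0.         0.         0.         0.        ] [[ 1.47495502e-01 -4.58924381e-01  8.76146957e-01 -1.01434605e+03]
 [-9.89016080e-01 -5.98313613e-02  1.35156953e-01 -1.62144821e+02]
 [-9.60575587e-03 -8.86458471e-01 -4.62708449e-01  9.28374298e+02]
 [ 0.00000000e+00  0.00000000e+00  0.00000000e+00  1.00000000e+00]]
top [[348.3338199    0.         260.25162422]
 [  0.         348.3338199  191.32038706]
 [  0.           0.           1.        ]] [-0.02925553  0.          0.          0.          0.        ] [[-1.54911462e-02 -9.92537699e-01  1.20950154e-01  4.74364331e+02]
 [-9.99861619e-01  1.61106688e-02  4.14586992e-03  1.03357808e+02]
 [-6.06352005e-03 -1.20869192e-01 -9.92649924e-01  1.14058422e+03]
 [ 0.00000000e+00  0.00000000e+00  0.00000000e+00  1.00000000e+00]]
```

View pics/scene0.png

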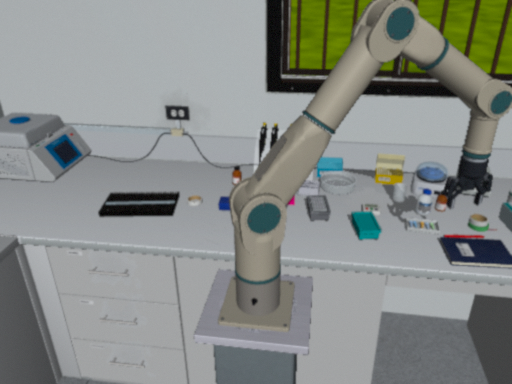

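View pics/top0.png

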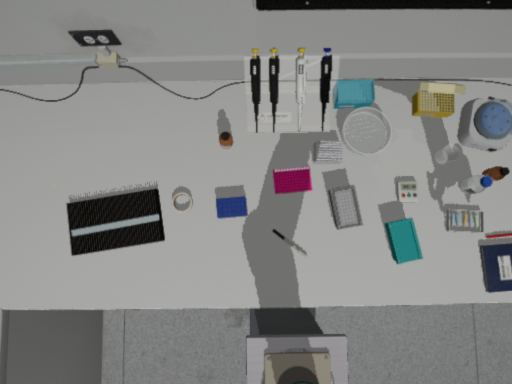

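Run:
```python
import cv2,numpy as np
t=cv2.imread("pics/top0.png")
a=cv2.resize(t[175:240,315:375],None,fx=8,fy=8,interpolation=cv2.INTER_CUBIC)
b=cv2.resize(t[180:230,200:265],None,fx=5,fy=5,interpolation=cv2.INTER_CUBIC)
cv2.imwrite("pics/c1.png",a);cv2.imwrite("pics/c2.png",b)
s=cv2.imread("pics/scene0.png")
cv2.imwrite("pics/c3.png",cv2.resize(s[180:245,210:390],None,fx=4.4,fy=4.4,interpolation=cv2.INTER_CUBIC))
```

```text
(no output)
```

View pics/c1.png

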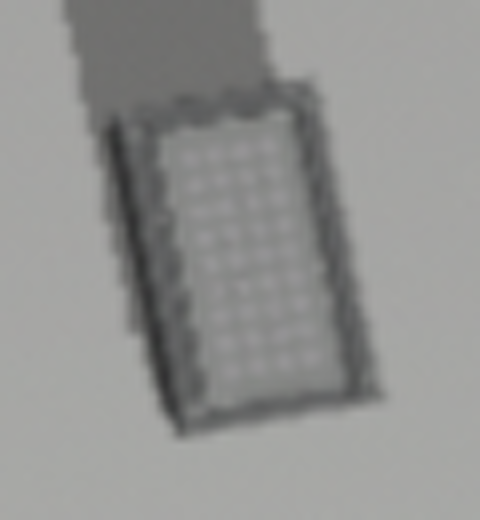

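View pics/c2.png

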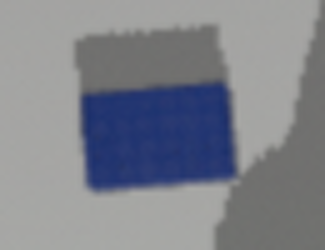

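View pics/c3.png

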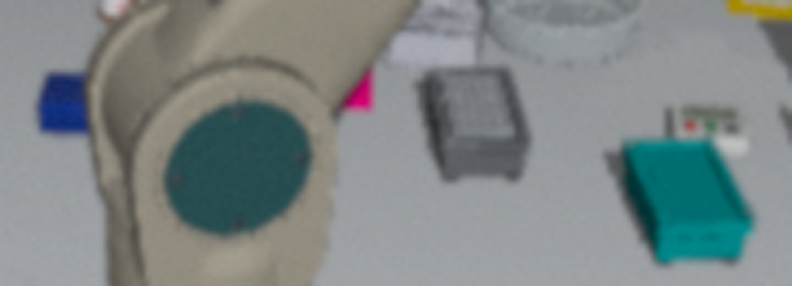

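```bash
cat > h.py <<'E'
import numpy as np,cv2
from bench import get_state, vision
def ray(f,pts,z):
    K=np.array(f["camera_matrix"]);D=np.array(f["dist"],float);T=np.array(f["cam_to_world"])
    u=cv2.undistortPoints(np.array(pts,float).reshape(-1,1,2),K,D).reshape(-1,2)
    d=np.c_[u,np.ones(len(u))]@T[:3,:3].T;o=T[:3,3]
    return o+d*((z-o[2])/d[:,2])[:,None]
def proj(f,P):
    K=np.array(f["camera_matrix"]);D=np.array(f["dist"],float);T=np.linalg.inv(np.array(f["cam_to_world"]))
    r=cv2.Rodrigues(T[:3,:3])[0]
    return cv2.projectPoints(np.array(P,float).reshape(-1,1,3),r,T[:3,3],K,D)[0].reshape(-1,2)
def move(R_goal,p_goal):
    "remaining shift in current tool axes (cm) and rotvec"
    s=get_state();R=np.array(s["orientation"]);p=np.array(s["eef_pos"])
    return R.T@(np.array(p_goal)-p)/10, cv2.Rodrigues(R.T@R_goal)[0].ravel()
E
python3 - <<'E'
from h import *
f=vision.grab_frame("top")
c=lambda l:[(x/8+315,y/8+175) for x,y in l]
print("bed top corners rearL rearR frontR frontL",ray(f,c([(105,115),(312,80),(383,400),(180,432)]),51).round(1))
print("plate",ray(f,c([(160,135),(290,108),(345,385),(205,410)]),51).round(1))
b=[(x/5+200,y/5+180) for x,y in [(82,93),(225,83),(237,178),(92,190)]]
print("block",ray(f,b,34).round(1))
f=vision.grab_frame("wrist");cv2.imwrite("pics/w0.png",f["color"])
s=get_state();R=s["orientation"];T=np.array(f["cam_to_world"])
print(R.T@(T[:3,3]-s["eef_pos"]),R.T@T[:3,:3],f["camera_matrix"],f["dist"])
E
```

```text
bed top corners rearL rearR frontR frontL [[ 609.8 -106.2   51. ]
 [ 622.4 -188.6   51. ]
 [ 496.2 -210.4   51. ]
 [ 485.1 -130.6   51. ]]
plate [[ 601.5 -127.5   51. ]
 [ 611.4 -179.3   51. ]
 [ 502.2 -195.8   51. ]
 [ 493.5 -140.7   51. ]]
block [[588.  248.5  34. ]
 [593.  157.   34. ]
 [532.2 150.   34. ]
 [526.  242.2  34. ]]
[  65.30176041   -0.30642073 -123.47862817] [[ 4.19689957e-04 -9.65750939e-01 -2.59470515e-01]
 [ 9.99999839e-01  3.05993566e-04  4.78575825e-04]
 [-3.82788744e-04 -2.59470674e-01  9.65750911e-01]] [[314.1801733    0.         258.53616781]
 [  0.         314.1801733  187.12550081]
 [  0.           0.           1.        ]] [0.01402137 0.         0.         0.         0.        ]
```

View pics/w0.png

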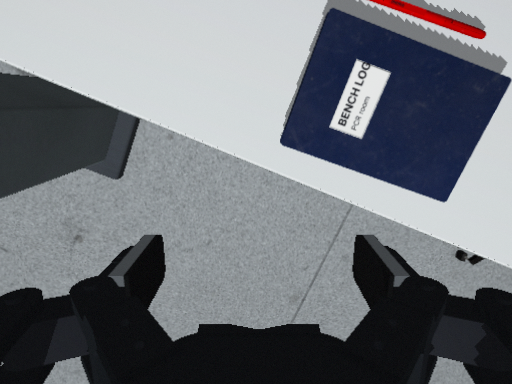

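Call:
step_arm(
  deltas=[
    [3.3,-2.5,0,0,0,0,0],
    [3.3,-2.5,0,0,0,0,0],
    [3.3,-2.5,0,0,0,0,0],
    [3.3,-2.5,0,0,0,0,0],
    [3.3,-2.5,0,0,0,0,0],
    [3.3,-2.5,0,0,0,0,0],
    [3.3,-2.5,0,0,0,0,0],
    [3.3,-2.5,0,0,0,0,0],
    [3.3,-2.5,0,0,0,0,0],
    [3.3,-2.5,0,0,0,0,0],
  ],
)

```text
t: 1.2
eef_pos: [458.4, -242.2, 250.4]
orientation: [[0.924, 0.382, 0.0], [0.382, -0.924, -0.0], [0.0, 0.0, -1.0]]
contact_force: [1.1, -0.8, -0.8]
grip_width: 0.1
```

Call:
step_arm(
  deltas=[
    [3.4,-2.65,0,0,0,0,0],
    [3.4,-2.65,0,0,0,0,0],
    [0,0,0,0,0,0.11,0],
    [0,0,0,0,0,0.115,0],
    [0,0,0,0,0,0,0],
    [0,0,0,0,0,0,0],
  ],
)

```text
t: 1.8
eef_pos: [500.3, -168.8, 250.3]
orientation: [[0.986, 0.168, -0.0], [0.168, -0.986, -0.0], [-0.0, 0.0, -1.0]]
contact_force: [-0.4, 0.9, 1.2]
grip_width: 0.2
```

Run:
```python
from h import *
f=vision.grab_frame("wrist");cv2.imwrite("pics/w1.png",f["color"])
s=get_state();print(s["eef_pos"],s["orientation"],s["contact_force"],s["grip_width"],s["joints"])
```

```text
[ 500.23037794 -168.93456343  250.2954071 ] [[ 9.85806968e-01  1.67882726e-01 -1.07019858e-04]
 [ 1.67882723e-01 -9.85806974e-01 -4.21233197e-05]
 [-1.12572701e-04  2.35586769e-05 -9.99999993e-01]] [-0.75735612 -0.72073974 -0.26498979] -0.08355924337416026 [ 0.22263878  0.45456373  0.07178683  1.85832478 -0.04258346  0.83026308
 -1.08621501]
```

View pics/w1.png

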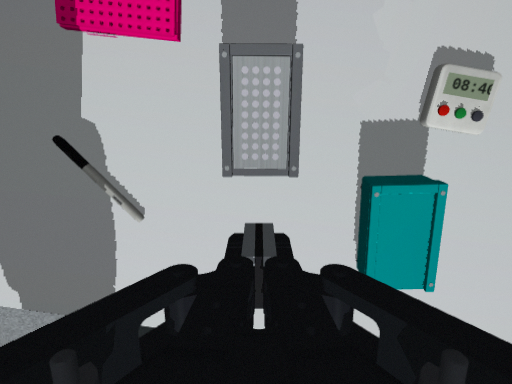

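Two bed-shaped things are visible: the grey bed with the plate at (260,110) and the turquoise one at (403,232). The grey one holding a spotted steel plate fits the description. I'll confirm it and measure in an enlarged crop.

Run:
```python
import cv2
t=cv2.imread("pics/w1.png")
cv2.imwrite("pics/c4.png",cv2.resize(t[35:185,210:310],None,fx=4,fy=4,interpolation=cv2.INTER_CUBIC))
```

```text
(no output)
```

View pics/c4.png

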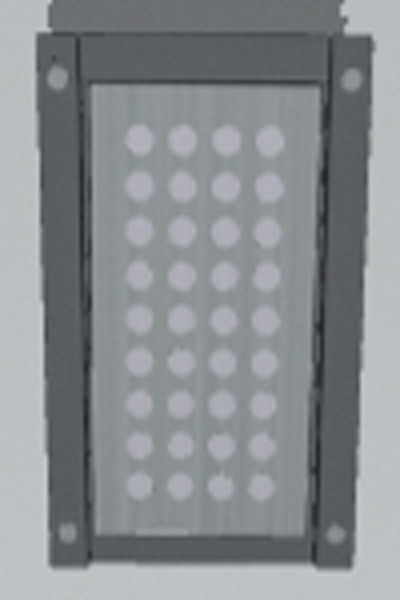

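Run:
```python
from h import *
f=vision.grab_frame("wrist")
c=lambda l:[((x+.5)/4-.5+210,(y+.5)/4-.5+35) for x,y in l]
b=ray(f,c([(38,34),(371,36),(356,567),(50,567)]),51);p=ray(f,c([(90,84),(322,82),(308,537),(97,535)]),51)
for q,L,W in((b,130,80),(p,110,56)):
    print(q.round(1),q.mean(0).round(1))
    d=(q[0]+q[1]-q[2]-q[3])/2; w=(q[0]+q[3]-q[1]-q[2])/2
    print("L",np.hypot(*d[:2]),np.arctan2(d[1],d[0]),"W",np.hypot(*w[:2]),np.arctan2(-w[0],w[1]))
bl=(b[2]+b[3])/2; print("front mid",bl)
```

```text
[[ 611.7 -112.2   51. ]
 [ 624.5 -189.8   51. ]
 [ 497.8 -212.3   51. ]
 [ 484.2 -132.8   51. ]] [ 554.5 -161.8   51. ]
L 128.93558437295636 0.1678446624638606 W 79.66657974160174 0.166308610414198
[[ 603.  -125.9   51. ]
 [ 612.7 -180.4   51. ]
 [ 503.6 -198.3   51. ]
 [ 494.8 -143.7   51. ]] [ 553.5 -162.1   51. ]
L 110.11862156755355 0.16306752128348712 W 55.30172506916308 0.1681920266588732
front mid [ 490.97974538 -172.53132288   51.        ]
```

Call:
step_arm(
  deltas=[
    [0.74,0.023,1.65,0,0,0,0],
    [0.74,0.023,1.65,0,0,0,0],
    [0.74,0.023,1.65,0,0,0,0],
    [0.74,0.023,1.65,0,0,0,0],
    [0.74,0.023,1.65,0,0,0,0],
    [0.74,0.023,1.65,0,0,0,0],
    [0.74,0.023,1.65,0,0,0,0],
    [0.74,0.023,1.65,0,0,0,0],
    [0.74,0.023,1.65,0,0,0,0],
    [0.74,0.023,1.65,0,0,0,0],
  ],
)

```text
t: 2.9
eef_pos: [574.0, -159.1, 84.6]
orientation: [[0.986, 0.167, 0.0], [0.167, -0.986, 0.0], [0.0, -0.0, -1.0]]
contact_force: [0.4, 0.3, 1.2]
grip_width: 0.1
```

Call:
step_arm(
  deltas=[
    [0,0,0,0,0,0,0],
    [0,0,0,0,0,0,0],
    [0,0,0,0,0,0,0],
  ],
)

```text
t: 3.2
eef_pos: [573.7, -159.2, 86.2]
orientation: [[0.986, 0.166, 0.001], [0.166, -0.986, -0.0], [0.001, 0.0, -1.0]]
contact_force: [-0.0, 0.5, 0.5]
grip_width: -0.2
```

Run:
```python
from h import *
f=vision.grab_frame("wrist");cv2.imwrite("pics/w2.png",f["color"])
s=get_state();print(s["eef_pos"],s["contact_force"],s["grip_width"])
```

```text
[ 573.85670407 -159.21670035   86.30884418] [0.6553945  0.18402618 0.00616279] 0.1588710642231204
```

View pics/w2.png

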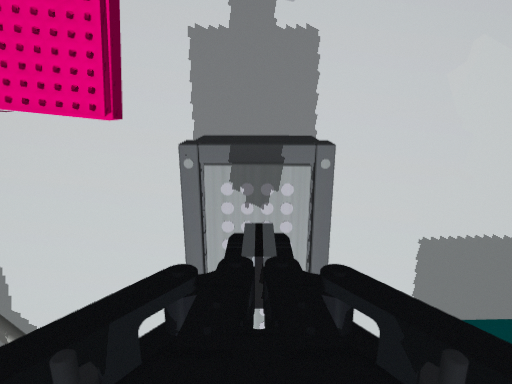

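Call:
step_arm(
  deltas=[
    [0,0,0.1,0,0,0,0],
    [0,0,0.1,0,0,0,0],
    [0,0,0.1,0,0,0,0],
    [0,0,0.1,0,0,0,0],
    [0,0,0.1,0,0,0,0],
    [0,0,0.1,0,0,0,0],
    [0,0,0.1,0,0,0,0],
    [0,0,0.1,0,0,0,0],
    [0,0,0.1,0,0,0,0],
    [0,0,0.1,0,0,0,0],
  ],
)

```text
t: 4.25
eef_pos: [573.7, -158.7, 75.2]
orientation: [[0.986, 0.166, 0.0], [0.166, -0.986, -0.0], [0.0, 0.0, -1.0]]
contact_force: [-0.6, 0.2, -1.0]
grip_width: 0.3
```

Call:
step_arm(
  deltas=[
    [0,0,0.05,0,0,0,0],
    [0,0,0.05,0,0,0,0],
    [0,0,0.05,0,0,0,0],
    [0,0,0.05,0,0,0,0],
  ],
)

```text
t: 4.65
eef_pos: [573.8, -158.8, 73.3]
orientation: [[0.986, 0.166, 0.0], [0.166, -0.986, -0.0], [0.0, 0.0, -1.0]]
contact_force: [-1.0, -0.1, -0.4]
grip_width: -0.2
```

Call:
step_arm(
  deltas=[
    [0,0,0.05,0,0,0,0],
    [0,0,0.04,0,0,0,0],
    [0,0,0.03,0,0,0,0],
    [0,0,0,0,0,0,0],
  ],
)

```text
t: 5.05
eef_pos: [573.7, -158.7, 72.1]
orientation: [[0.986, 0.166, -0.0], [0.166, -0.986, 0.0], [-0.0, -0.0, -1.0]]
contact_force: [1.0, -0.0, 0.3]
grip_width: 0.2
```

Call:
step_arm(
  deltas=[
    [0,0,0.03,0,0,0,0],
    [0,0,0.03,0,0,0,0],
  ],
)

```text
t: 5.25
eef_pos: [573.8, -158.7, 71.5]
orientation: [[0.986, 0.166, 0.0], [0.166, -0.986, 0.0], [0.0, -0.0, -1.0]]
contact_force: [0.3, -0.3, 0.5]
grip_width: 0.2
```

Call:
step_arm(
  deltas=[
    [0,0,0.03,0,0,0,0],
  ],
)

```text
t: 5.35
eef_pos: [573.8, -158.7, 71.2]
orientation: [[0.986, 0.166, 0.0], [0.166, -0.986, -0.0], [0.0, 0.0, -1.0]]
contact_force: [0.4, 0.2, 0.8]
grip_width: -0.1
```

Call:
step_arm(
  deltas=[
    [0,0,0.03,0,0,0,0],
    [0,0,0.02,0,0,0,0],
  ],
)

```text
t: 5.55
eef_pos: [573.7, -158.7, 70.7]
orientation: [[0.986, 0.166, 0.0], [0.166, -0.986, 0.0], [0.0, -0.0, -1.0]]
contact_force: [0.3, 0.3, 0.0]
grip_width: 0.1
```

Call:
step_arm(
  deltas=[
    [0,0,0.02,0,0,0,0],
  ],
)

```text
t: 5.65
eef_pos: [573.7, -158.7, 70.5]
orientation: [[0.986, 0.166, -0.0], [0.166, -0.986, -0.0], [-0.0, 0.0, -1.0]]
contact_force: [0.5, -0.6, -0.9]
grip_width: 0.0
```

Call:
step_arm(
  deltas=[
    [0,0,0.02,0,0,0,0],
  ],
)

```text
t: 5.75
eef_pos: [573.8, -158.7, 70.3]
orientation: [[0.986, 0.166, 0.0], [0.166, -0.986, -0.0], [0.0, 0.0, -1.0]]
contact_force: [1.1, 0.3, 0.3]
grip_width: -0.1
```

Call:
step_arm(
  deltas=[
    [0,0,0.02,0,0,0,0],
  ],
)

```text
t: 5.85
eef_pos: [573.8, -158.7, 70.2]
orientation: [[0.986, 0.166, 0.0], [0.166, -0.986, -0.0], [0.0, 0.0, -1.0]]
contact_force: [0.2, 0.4, 2.4]
grip_width: -0.1
```

Contact is near; I'll use smaller steps.

Call:
step_arm(
  deltas=[
    [0,0,0.01,0,0,0,0],
  ],
)

```text
t: 5.95
eef_pos: [573.8, -158.7, 70.2]
orientation: [[0.986, 0.166, 0.0], [0.166, -0.986, -0.0], [0.0, 0.0, -1.0]]
contact_force: [-0.5, 0.9, 2.3]
grip_width: -0.2
```

Call:
step_arm(
  deltas=[
    [0,0,0.01,0,0,0,0],
  ],
)

```text
t: 6.05
eef_pos: [573.8, -158.7, 70.2]
orientation: [[0.986, 0.166, 0.0], [0.166, -0.986, 0.0], [0.0, 0.0, -1.0]]
contact_force: [-0.1, 0.7, 3.1]
grip_width: -0.3
```

Call:
step_arm(
  deltas=[
    [0,0,0.015,0,0,0,0],
  ],
)

```text
t: 6.15
eef_pos: [573.8, -158.7, 70.2]
orientation: [[0.986, 0.166, 0.0], [0.166, -0.986, -0.0], [0.0, 0.0, -1.0]]
contact_force: [-1.4, 0.5, 5.9]
grip_width: 0.0
```

Call:
step_arm(
  deltas=[
    [0,0,0.01,0,0,0,0],
  ],
)

```text
t: 6.25
eef_pos: [573.7, -158.7, 70.1]
orientation: [[0.986, 0.166, 0.0], [0.166, -0.986, -0.0], [0.0, 0.0, -1.0]]
contact_force: [-1.5, 0.2, 6.3]
grip_width: 0.0
```

Call:
step_arm(
  deltas=[
    [-0.05,0,0.008,0,0,0,0],
    [-0.05,0,0,0,0,0,0],
  ],
)

```text
t: 6.45
eef_pos: [573.7, -158.7, 70.1]
orientation: [[0.986, 0.166, 0.002], [0.166, -0.986, -0.0], [0.002, 0.0, -1.0]]
contact_force: [0.6, 0.5, 3.9]
grip_width: 0.1
```

Call:
step_arm(
  deltas=[
    [-0.1,0,0,0,0,0,0],
    [-0.1,0,0,0,0,0,0],
  ],
)

```text
t: 6.65
eef_pos: [572.1, -159.3, 70.1]
orientation: [[0.986, 0.166, 0.003], [0.166, -0.986, -0.0], [0.003, 0.001, -1.0]]
contact_force: [2.0, 0.5, 4.5]
grip_width: 0.2
```

Call:
step_arm(
  deltas=[
    [-0.1,0,0,0,0,0,0],
    [-0.1,0,0,0,0,0,0],
    [-0.1,0,0,0,0,0,0],
  ],
)

```text
t: 6.95
eef_pos: [569.0, -160.0, 70.1]
orientation: [[0.986, 0.166, 0.003], [0.166, -0.986, -0.001], [0.003, 0.001, -1.0]]
contact_force: [2.3, 0.3, 5.0]
grip_width: -0.3
```

Call:
step_arm(
  deltas=[
    [-0.1,0,0.01,0,0,0,0],
    [-0.1,0,0.005,0,0,0,0],
  ],
)

```text
t: 7.15
eef_pos: [567.3, -160.3, 70.1]
orientation: [[0.986, 0.166, 0.003], [0.166, -0.986, -0.001], [0.003, 0.001, -1.0]]
contact_force: [3.1, 0.3, 5.8]
grip_width: 0.1
```

Run:
```python
from h import *
f=vision.grab_frame("wrist");cv2.imwrite("pics/w3.png",f["color"])
s=get_state();print(s["eef_pos"],s["contact_force"])
```

```text
[ 567.02127821 -160.36133633   70.09709603] [2.20891179 0.47616039 5.78140053]
```

View pics/w3.png

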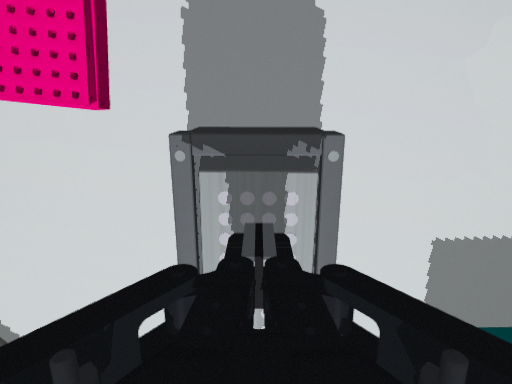

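Call:
step_arm(
  deltas=[
    [-0.15,0,0.005,0,0,0,0],
    [-0.15,0,0,0,0,0,0],
    [-0.15,0,0,0,0,0,0],
    [-0.15,0,0,0,0,0,0],
    [-0.15,0,0,0,0,0,0],
  ],
)

```text
t: 7.7
eef_pos: [559.9, -161.6, 70.1]
orientation: [[0.986, 0.166, 0.003], [0.166, -0.986, -0.001], [0.003, 0.001, -1.0]]
contact_force: [1.2, 1.1, 6.6]
grip_width: -0.1
```

Call:
step_arm(
  deltas=[
    [-0.15,0,0,0,0,0,0],
    [-0.15,0,0,0,0,0,0],
    [-0.15,0,0,0,0,0,0],
    [-0.15,0,0,0,0,0,0],
    [-0.15,0,0,0,0,0,0],
  ],
)

```text
t: 8.2
eef_pos: [552.5, -162.9, 70.1]
orientation: [[0.986, 0.166, 0.003], [0.166, -0.986, -0.001], [0.003, 0.001, -1.0]]
contact_force: [1.6, 0.1, 6.0]
grip_width: -0.1
```

Call:
step_arm(
  deltas=[
    [-0.15,0,0,0,0,0,0],
    [-0.15,0,0,0,0,0,0],
    [-0.15,0,0,0,0,0,0],
    [-0.15,0,0,0,0,0,0],
    [-0.15,0,0,0,0,0,0],
    [-0.15,0,0,0,0,0,0],
  ],
)

```text
t: 8.8
eef_pos: [543.7, -164.4, 70.1]
orientation: [[0.986, 0.166, 0.003], [0.166, -0.986, -0.001], [0.003, 0.001, -1.0]]
contact_force: [2.5, 0.9, 5.7]
grip_width: 0.1
```

Call:
step_arm(
  deltas=[
    [-0.15,0,0,0,0,0,0],
    [-0.15,0,0,0,0,0,0],
    [-0.15,0,0,0,0,0,0],
    [-0.15,0,0,0,0,0,0],
    [-0.15,0,0,0,0,0,0],
    [-0.15,0,0,0,0,0,0],
  ],
)

```text
t: 9.4
eef_pos: [534.8, -165.9, 70.1]
orientation: [[0.986, 0.166, 0.003], [0.166, -0.986, -0.001], [0.003, 0.001, -1.0]]
contact_force: [2.5, 0.8, 6.9]
grip_width: -0.1
```

Run:
```python
from h import *
f=vision.grab_frame("wrist");cv2.imwrite("pics/w4.png",f["color"])
t=vision.grab_frame("top");cv2.imwrite("pics/t4.png",cv2.resize(t["color"][160:260,290:400],None,fx=5,fy=5))
s=get_state();print(s["eef_pos"],s["contact_force"])
```

```text
[ 534.51567961 -165.90511764   70.10598757] [1.64023974 0.15437255 7.34709509]
```

View pics/w4.png

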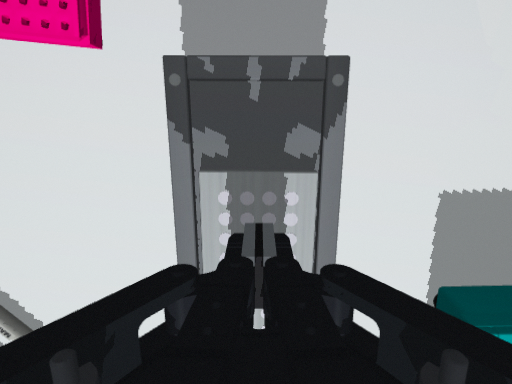

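View pics/t4.png

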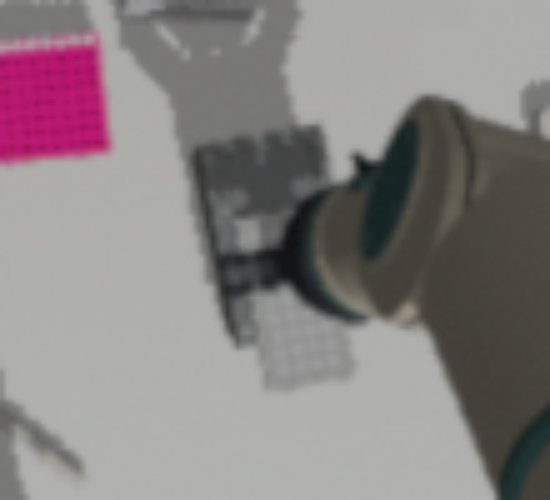

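Call:
step_arm(
  deltas=[
    [-0.15,0,0,0,0,0,0],
    [-0.15,0,0,0,0,0,0],
    [-0.15,0,0,0,0,0,0],
    [-0.15,0,0,0,0,0,0],
    [0,0,0,0,0,0,0],
  ],
)

```text
t: 10.0
eef_pos: [528.6, -167.0, 70.1]
orientation: [[0.986, 0.166, 0.003], [0.166, -0.986, -0.001], [0.003, 0.001, -1.0]]
contact_force: [2.5, -0.5, 7.5]
grip_width: -0.1
```

Call:
step_arm(
  deltas=[
    [0,0,-0.05,0,0,0,0],
    [0,0,-0.1,0,0,0,0],
    [0,0,-1,0,0,0,0],
    [0,0,-2,0,0,0,0],
    [-1,0,-3,0,0,0,1],
    [-2,0,-3,0,0,0,1],
    [-3,0,-3,0,0,0,1],
    [-3,0,-2,0,0,0,1],
    [0,0,0,0,0,0,1],
    [0,0,0,0,0,0,1],
  ],
)

```text
t: 11.0
eef_pos: [438.4, -181.7, 211.6]
orientation: [[0.986, 0.165, 0.001], [0.165, -0.986, -0.0], [0.001, 0.0, -1.0]]
contact_force: [-0.2, 0.0, -0.4]
grip_width: 84.5
```

Run:
```python
from h import *
f=vision.grab_frame("wrist");cv2.imwrite("pics/w5.png",f["color"])
s=get_state();print(s["eef_pos"],s["contact_force"],s["orientation"],s["grip_width"])
```

```text
[ 439.02284598 -181.2882898   211.02023205] [0.36406139 0.43547475 0.9327046 ] [[ 9.86112943e-01  1.66074738e-01  6.66752303e-04]
 [ 1.66074716e-01 -9.86113168e-01  8.89601227e-05]
 [ 6.72267255e-04  2.30059706e-05 -9.99999774e-01]] 85.08718166900218
```

View pics/w5.png

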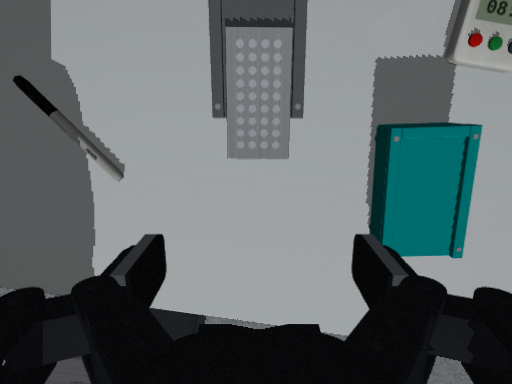

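Run:
```python
from h import *
t=cv2.imread("pics/w5.png")
cv2.imwrite("pics/c5.png",cv2.resize(t[15:165,200:315],None,fx=4,fy=4,interpolation=cv2.INTER_CUBIC))
```

```text
(no output)
```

View pics/c5.png

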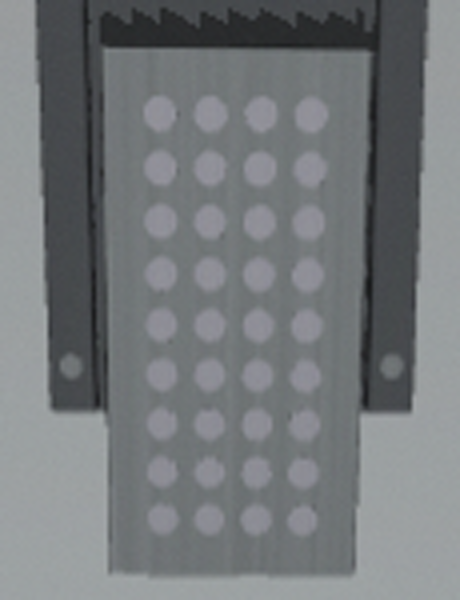

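Run:
```python
from h import *
f=vision.grab_frame("wrist")
c=lambda l:[((x+.5)/4-.5+200,(y+.5)/4-.5+15) for x,y in l]
p=ray(f,c([(103,47),(371,49),(356,574),(108,574)]),51)
b=ray(f,c([(51,410),(412,410)]),51)
d=(p[0]+p[1]-p[2]-p[3])/2; w=(p[0]+p[3]-p[1]-p[2])/2
print(p.round(1),p.mean(0),np.hypot(*d[:2]),np.arctan2(d[1],d[0]),np.arctan2(-w[0],w[1]),np.linalg.norm(w))
fm=(p[2]+p[3])/2;bm=b.mean(0);u=np.array([np.cos(.167),np.sin(.167),0])
print("front",fm,"bed front",bm,"overhang",(bm-fm)@u)
g=fm+u*11; g[2]=47
print("grasp",g,get_state()["eef_pos"]); print(move(np.array([[np.cos(.166),np.sin(.166),0],[np.sin(.166),-np.cos(.166),0],[0,0,-1]]),g))
```

```text
[[ 558.3 -133.6   51. ]
 [ 567.1 -187.8   51. ]
 [ 460.  -205.6   51. ]
 [ 450.6 -149.9   51. ]] [ 508.99506253 -169.24615439   51.        ] 108.79981946907331 0.1570553077638669 0.16397469346595933 55.72780594802857
front [ 455.26469897 -177.75486818   51.        ] bed front [ 491.2285469  -171.60042579   51.        ] overhang 36.48653568091715
grasp [ 466.11166562 -175.92639496   47.        ] [ 439.2284777  -181.08935407  210.57158185]
(array([ 2.73593292, -0.05536224, 16.35731791]), array([-3.32890725e-04, -5.10537824e-05,  1.52654022e-03]))
```

Call:
step_arm(
  deltas=[
    [0.28,-0.006,1.5,0,0,0,1],
    [0.28,-0.006,1.5,0,0,0,1],
    [0.28,-0.006,1.5,0,0,0,1],
    [0.28,-0.006,1.5,0,0,0,1],
    [0.28,-0.006,1.5,0,0,0,1],
    [0.28,-0.006,1.5,0,0,0,1],
    [0.28,-0.006,1.5,0,0,0,1],
    [0.28,-0.006,1.0,0,0,0,1],
    [0.28,-0.006,1.0,0,0,0,1],
    [0.02,0,0.5,0,0,0,1],
  ],
)

```text
t: 12.1
eef_pos: [464.0, -176.3, 79.7]
orientation: [[0.986, 0.167, -0.001], [0.167, -0.986, 0.0], [-0.001, -0.001, -1.0]]
contact_force: [-0.0, 0.4, 0.8]
grip_width: 85.4
```

Call:
step_arm(
  deltas=[
    [0,0,0,0,0,0,1],
    [0,0,0,0,0,0,1],
  ],
)

```text
t: 12.3
eef_pos: [463.6, -176.8, 81.1]
orientation: [[0.986, 0.166, 0.0], [0.166, -0.986, -0.0], [0.0, 0.0, -1.0]]
contact_force: [-0.0, -0.6, 0.8]
grip_width: 85.5
```

Run:
```python
from h import *
f=vision.grab_frame("wrist");cv2.imwrite("pics/w6.png",f["color"])
s=get_state();print(s["eef_pos"],s["contact_force"],s["orientation"],s["grip_width"])
g=np.array([464.1,-176.3,44]);print(move(np.array([[np.cos(.165),np.sin(.165),0],[np.sin(.165),-np.cos(.165),0],[0,0,-1]]),g))
```

```text
[ 463.72442643 -176.85187503   81.28491386] [ 0.62863878 -0.00071764 -0.62110434] [[ 9.86153082e-01  1.65836625e-01  5.59537758e-04]
 [ 1.65836768e-01 -9.86153192e-01 -2.19280026e-04]
 [ 5.15425287e-04  3.09035607e-04 -9.99999819e-01]] 85.60305757104769
(array([ 0.04426766, -0.04934718,  3.72849963]), array([ 0.00030862, -0.00051567,  0.00160641]))
```

View pics/w6.png

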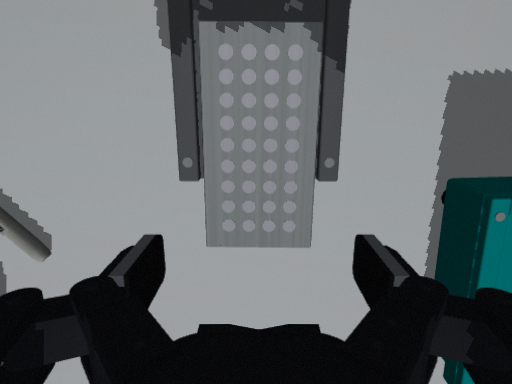

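Call:
step_arm(
  deltas=[
    [0.05,-0.02,0.5,0,0,0,1],
    [0,0,0.5,0,0,0,1],
    [0,0,0.5,0,0,0,1],
    [0,0,0.5,0,0,0,1],
    [0,0,0.5,0,0,0,1],
    [0,0,0.5,0,0,0,1],
    [0,0,0.4,0,0,0,1],
    [0,0,0.3,0,0,0,1],
    [0,0,0,0,0,0,1],
    [0,0,0,0,0,0,1],
  ],
)

```text
t: 13.35
eef_pos: [464.1, -176.5, 43.9]
orientation: [[0.986, 0.166, 0.0], [0.166, -0.986, -0.0], [0.0, 0.0, -1.0]]
contact_force: [-0.3, -0.1, 1.0]
grip_width: 85.6
```

Run:
```python
from h import *
f=vision.grab_frame("wrist");cv2.imwrite("pics/w7.png",f["color"])
s=get_state();print(s["eef_pos"],s["contact_force"],s["grip_width"])
# where plate front corners/edges project
u=np.array([np.cos(.165),np.sin(.165),0]);v=np.array([-u[1],u[0],0]);fm=np.array([455.3,-177.8,51])
print(proj(f,[fm+28*v,fm-28*v,fm+22*u+28*v]))
```

```text
[ 464.14901691 -176.47860103   43.99342769] [ 0.06908438 -0.59095722 -0.32593834] 85.715673429002
[[191.48536467 285.92370522]
 [325.29880664 286.13460851]
 [188.63764569 237.26456756]]
```

View pics/w7.png

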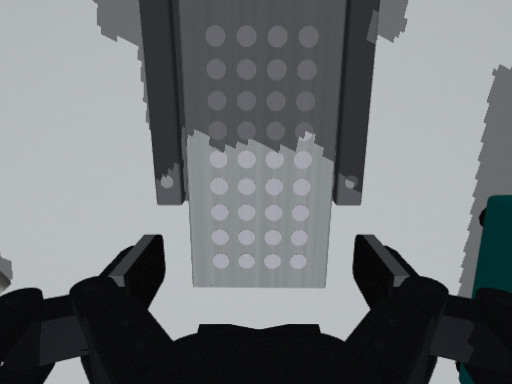

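Call:
step_arm(
  deltas=[
    [0,0,0,0,0,0,0.8],
    [0,0,0,0,0,0,0.72],
    [0,0,0,0,0,0,0.66],
    [0,0,0,0,0,0,0.5],
    [0,0,0,0,0,0,0.3],
    [0,0,0,0,0,0,0],
    [0,0,0,0,0,0,0],
  ],
)

```text
t: 14.1
eef_pos: [464.2, -176.6, 44.1]
orientation: [[0.986, 0.166, 0.0], [0.166, -0.986, -0.0], [0.0, 0.0, -1.0]]
contact_force: [-0.8, -0.1, 5.2]
grip_width: 54.1
```

Run:
```python
from h import *
f=vision.grab_frame("wrist");cv2.imwrite("pics/w8.png",f["color"])
s=get_state();print(s["eef_pos"],s["contact_force"],s["grip_width"])
```

```text
[ 464.18489053 -176.52027203   44.10447078] [-0.1952777   0.09834051  6.2073036 ] 54.48050953835174
```

View pics/w8.png

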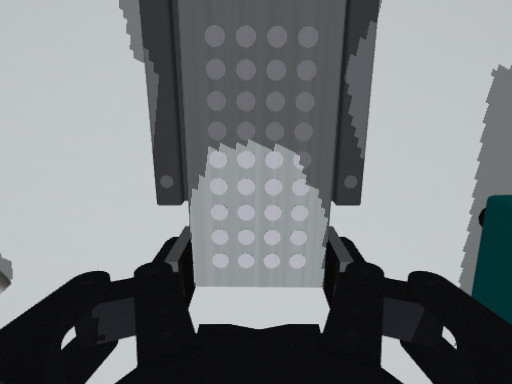

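Call:
step_arm(
  deltas=[
    [0,0,-0.05,0,0,0,0],
    [0,0,-0.1,0,0,0,0],
    [0,0,-0.1,0,0,0,0],
    [0,0,-0.2,0,0,0,0],
    [0,0,-0.2,0,0,0,0],
    [0,0,-0.3,0,0,0,0],
    [0,0,-0.4,0,0,0,0],
    [0,0,-0.5,0,0,0,0],
    [0,0,-0.5,0,0,0,0],
    [0,0,-0.5,0,0,0,0],
  ],
)

```text
t: 15.15
eef_pos: [464.1, -176.5, 73.0]
orientation: [[0.986, 0.166, 0.0], [0.166, -0.986, -0.0], [0.0, 0.0, -1.0]]
contact_force: [0.6, -0.3, -2.9]
grip_width: 54.3
```

Run:
```python
from h import *
f=vision.grab_frame("wrist");cv2.imwrite("pics/w9.png",f["color"])
s=get_state();print(s["eef_pos"],s["contact_force"],s["torque"],s["grip_width"])
f=vision.grab_frame("scene");cv2.imwrite("pics/s9.png",cv2.resize(f["color"][150:260,200:400],None,fx=4,fy=4,interpolation=cv2.INTER_CUBIC))
```

```text
[ 464.5012626  -176.63642922   73.59103928] [ 0.14004966  0.07881429 -2.22940223] [0.00041832 0.16177623 0.02137644] 55.202284585244094
```

View pics/w9.png

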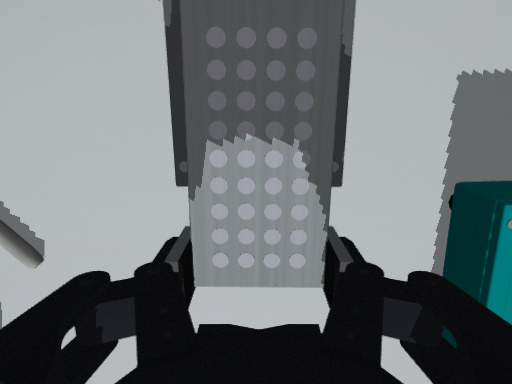

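View pics/s9.png

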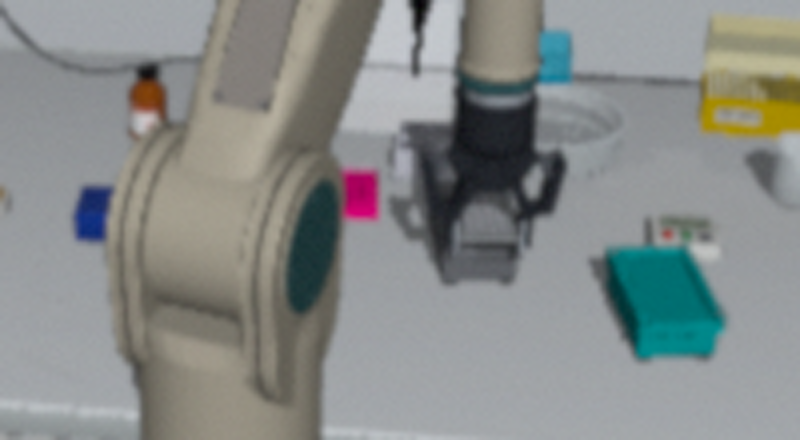

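Call:
step_arm(
  deltas=[
    [0,0,-1,0,0,0,0],
    [0,0,-1.5,0,0,0,0],
    [0,0,-2,0,0,0,0],
    [0,0,-2,0,0,0,0],
    [0,0,-2,0,0,0,0],
    [0.2,-0.5,-2,0,0,0,0],
    [0.4,-1,-1.5,0,0,0,0],
    [0.7,-1.8,-0.6,0,0,0,0],
    [0.8,-2.1,0,0,0,0,0],
    [0.8,-2.1,0,0,0,0,0],
  ],
)

```text
t: 16.25
eef_pos: [480.1, -97.0, 199.2]
orientation: [[0.986, 0.165, 0.001], [0.165, -0.986, -0.0], [0.001, 0.0, -1.0]]
contact_force: [-0.1, 0.5, -1.8]
grip_width: 54.7
```

Call:
step_arm(
  deltas=[
    [0.8,-2.1,0,0,0,0,0],
    [0.8,-2.1,0,0,0,0,0],
    [0.8,-2.1,0,0,0,0,0],
    [0.8,-2.1,0,0,0,0,0],
    [0.8,-2.1,0,0,0,0,0],
    [0.7,-1.8,0,0,0,0,0],
    [0.4,-1.4,0,0,0,0,0],
    [0.2,-0.7,0,0,0,0,0],
    [0,0,0,0,0,0,0],
    [0,0,0,0,0,0,0],
  ],
)

```text
t: 17.25
eef_pos: [508.2, 52.1, 198.4]
orientation: [[0.986, 0.165, -0.0], [0.165, -0.986, -0.001], [-0.001, 0.001, -1.0]]
contact_force: [0.6, 0.8, -3.8]
grip_width: 54.3
```

Run:
```python
from h import *
f=vision.grab_frame("wrist");cv2.imwrite("pics/w10.png",f["color"])
s=get_state();print(s["eef_pos"],s["orientation"],s["contact_force"],s["torque"],s["grip_width"])
f=vision.grab_frame("top");cv2.imwrite("pics/t10.png",f["color"])
```

```text
[508.32470284  51.81290014 198.41601717] [[ 9.86390150e-01  1.64421308e-01 -3.24481770e-04]
 [ 1.64420978e-01 -9.86389879e-01 -8.65792357e-04]
 [-4.62420245e-04  8.00657443e-04 -9.99999573e-01]] [-0.83571046 -0.84286409 -3.61653823] [-0.04665647  0.14773069  0.00870464] 54.22420706566431
```

View pics/w10.png

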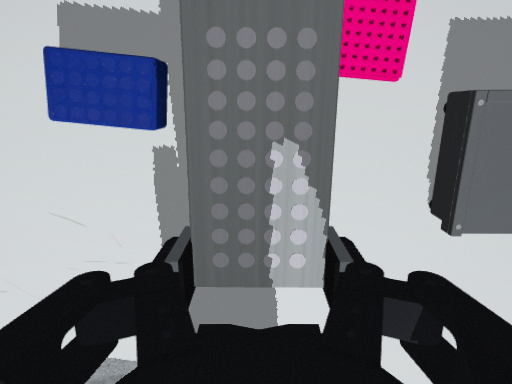

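View pics/t10.png

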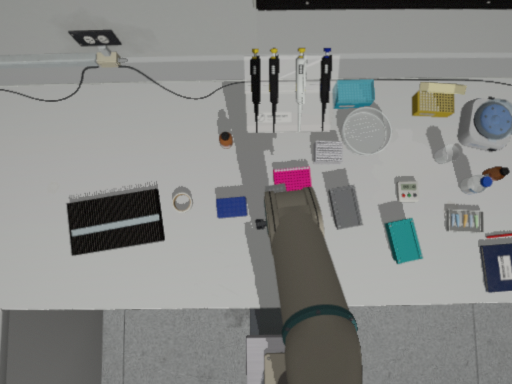

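Run:
```python
import cv2
t=cv2.imread("pics/w10.png")
cv2.imwrite("pics/c10.png",cv2.resize(t[35:140,35:180],None,fx=5,fy=5,interpolation=cv2.INTER_CUBIC))
```

```text
(no output)
```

View pics/c10.png

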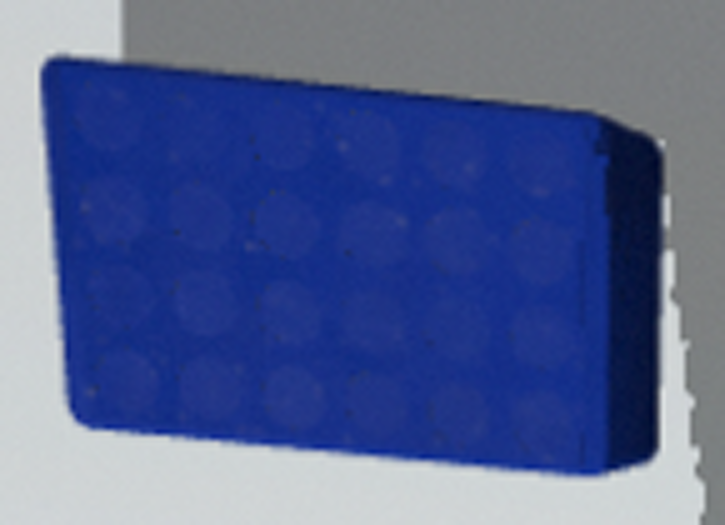

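Run:
```python
from h import *
f=vision.grab_frame("wrist")
c=lambda l:[((x+.5)/5-.5+35,(y+.5)/5-.5+35) for x,y in l]
p=ray(f,c([(41,55),(606,112),(608,474),(70,428)]),34)
d=(p[0]+p[1]-p[2]-p[3])/2; w=(p[0]+p[3]-p[1]-p[2])/2
print(p.round(1),p.mean(0),np.hypot(*d[:2]),np.arctan2(d[1],d[0]),np.arctan2(-w[0],w[1]),np.linalg.norm(w))
t=vision.grab_frame("top")
img=cv2.inRange(cv2.cvtColor(t["color"],cv2.COLOR_BGR2HSV),(105,120,40),(130,255,255))
n,l,st,ce=cv2.connectedComponentsWithStats(img)
for i in range(1,n):
    if st[i,4]>80:
        m=(l==i).astype(np.uint8); r=cv2.minAreaRect(cv2.findNonZero(m)); print(st[i],ray(t,[r[0]],34),r,ray(t,cv2.boxPoints(r),34).round(1))
# plate in tool frame
pts=[(216,37),(307,37),(221,260.5),(298,261)]
s=get_state();R=np.array(s["orientation"])
q=ray(f,pts,s["eef_pos"][2]+6.5);print(((q-s["eef_pos"])@R).round(1))
```

```text
[[588.  248.4  34. ]
 [595.1 154.7  34. ]
 [534.4 149.6  34. ]
 [526.6 244.4  34. ]] [561.03552825 199.30318388  34.        ] 61.19562666983849 0.07487577156172939 0.07951733305017188 94.53241385726594
[481 177  11  10  89] [[ 629.37211712 -623.75040749   34.        ]] ((486.0, 181.5), (9.0, 10.0), 90.0) [[ 644.4 -608.6   34. ]
 [ 643.9 -641.8   34. ]
 [ 614.4 -638.9   34. ]
 [ 614.9 -605.8   34. ]]
[217 197  30  21 529] [[561.34701804 201.30924022  34.        ]] ((231.19137573242188, 206.70077514648438), (18.40879249572754, 28.847660064697266), 85.03025817871094) [[587.5 249.7  34. ]
 [594.  157.7  34. ]
 [535.4 153.3  34. ]
 [528.9 244.6  34. ]]
[488 245  24  27 229] [[ 391.52174434 -642.91263192   34.        ]] ((498.62677001953125, 255.78602600097656), (15.177718162536621, 30.805814743041992), 35.83765411376953) [[ 367.6 -591.7   34. ]
 [ 444.4 -657.2   34. ]
 [ 415.6 -694.6   34. ]
 [ 339.2 -628.9   34. ]]
[497 281  15   9  81] [[ 296.73976031 -652.33316762   34.        ]] ((504.176513671875, 286.29412841796875), (14.55213737487793, 7.276068687438965), 14.03624439239502) [[ 292.  -626.4   34. ]
 [ 313.5 -633.9   34. ]
 [ 301.5 -678.4   34. ]
 [ 280.  -670.8   34. ]]
[[ 86.7 -14.3  -6.5]
 [ 86.7  16.7  -6.5]
 [  2.4 -15.2  -6.5]
 [  2.2  16.4  -6.5]]
```

Call:
step_arm(
  deltas=[
    [0,0,0,0,0,0.044,0],
    [0,0,0,0,0,0.044,0],
    [0.1,-0.8,0.4,0,0,0,0],
    [0.25,-1.9,1.2,0,0,0,0],
    [0.3,-2.3,1.5,0,0,0,0],
    [0.3,-2.3,1.5,0,0,0,0],
    [0.3,-2.3,1.5,0,0,0,0],
    [0.3,-2.3,1.5,0,0,0,0],
    [0.22,-1.7,1.2,0,0,0,0],
    [0.1,-0.8,0.5,0,0,0,0],
  ],
)

```text
t: 18.45
eef_pos: [515.0, 200.4, 104.0]
orientation: [[0.997, 0.082, -0.002], [0.082, -0.997, 0.0], [-0.002, -0.001, -1.0]]
contact_force: [-0.9, -0.9, -2.9]
grip_width: 54.6
```

Call:
step_arm(
  deltas=[
    [0,0,0.5,0,0,0,0],
    [0,0,0.5,0,0,0,0],
    [0,0,0,0,0,0,0],
    [0,0,0,0,0,0,0],
    [0,0,0,0,0,0,0],
  ],
)

```text
t: 18.95
eef_pos: [516.3, 197.5, 95.9]
orientation: [[0.997, 0.077, 0.001], [0.077, -0.997, 0.0], [0.001, 0.0, -1.0]]
contact_force: [-0.1, -0.7, -3.1]
grip_width: 54.4
```

```bash
cat > m.py <<'E'
from h import *
import sys
y=.077
g=np.array([515.9,196.8,float(sys.argv[1])])
s=get_state();print(s["eef_pos"],s["orientation"],s["contact_force"],s["torque"],s["grip_width"])
print(move(np.array([[np.cos(y),np.sin(y),0],[np.sin(y),-np.cos(y),0],[0,0,-1]]),g))
E
python3 m.py 50;python3 - <<'E'
from h import *
f=vision.grab_frame("wrist");cv2.imwrite("pics/w11.png",f["color"])
f=vision.grab_frame("top");cv2.imwrite("pics/t11.png",cv2.resize(f["color"][160:260,180:300],None,fx=5,fy=5,interpolation=cv2.INTER_CUBIC))
E
```

```text
[516.32088522 197.46477045  95.88283765] [[ 9.96992068e-01  7.74990706e-02  8.42384365e-04]
 [ 7.74990511e-02 -9.96992424e-01  5.58065249e-05]
 [ 8.44175784e-04  9.64532623e-06 -9.99999644e-01]] [-0.0657148  -0.73107066 -3.13904664] [0.02366466 0.20865463 0.0132602 ] 54.35282434378326
(array([-0.05098715,  0.06297103,  4.58824297]), array([ 9.40184019e-06, -8.44178643e-04,  5.76862962e-04]))
```

View pics/w11.png

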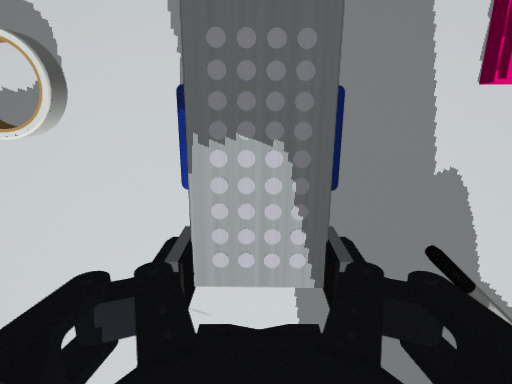

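View pics/t11.png

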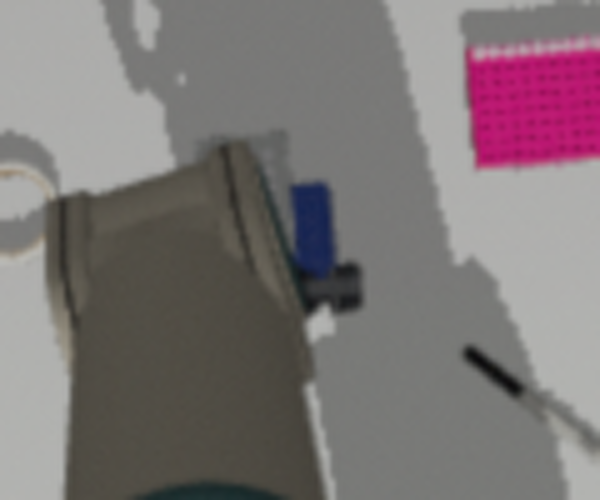

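Call:
step_arm(
  deltas=[
    [-0.05,0.06,0.5,0,0,0,0],
    [0,0,0.8,0,0,0,0],
    [0,0,0.8,0,0,0,0],
    [0,0,0.8,0,0,0,0],
    [0,0,0.8,0,0,0,0],
    [0,0,0.7,0,0,0,0],
    [0,0,0.5,0,0,0,0],
    [0,0,0.3,0,0,0,0],
    [0,0,0,0,0,0,0],
    [0,0,0,0,0,0,0],
  ],
)

```text
t: 20.05
eef_pos: [515.6, 197.6, 43.5]
orientation: [[0.997, 0.079, 0.0], [0.079, -0.997, 0.0], [0.0, -0.0, -1.0]]
contact_force: [-0.2, 0.1, -3.5]
grip_width: 54.2
```

```bash
python3 m.py 34;python3 - <<'E'
from h import *
f=vision.grab_frame("wrist");cv2.imwrite("pics/w12.png",f["color"])
f=vision.grab_frame("scene");cv2.imwrite("pics/s12.png",cv2.resize(f["color"][170:250,180:280],None,fx=6,fy=6,interpolation=cv2.INTER_CUBIC))
E
```

```text
[515.63893219 197.58396549  43.54183446] [[ 9.96902680e-01  7.86437804e-02  4.50329194e-04]
 [ 7.86437175e-02 -9.96902774e-01  1.55713307e-04]
 [ 4.61180306e-04 -1.19815452e-04 -9.99999886e-01]] [-0.22459139  0.06095679 -3.45825948] [-0.05784292  0.10931205  0.0067177 ] 54.24452378139419
(array([0.01942047, 0.0803212 , 0.95418289]), array([-0.00012021, -0.00046108,  0.00172505]))
```

View pics/w12.png

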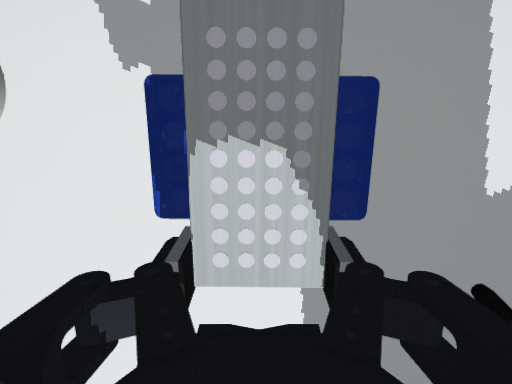

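View pics/s12.png

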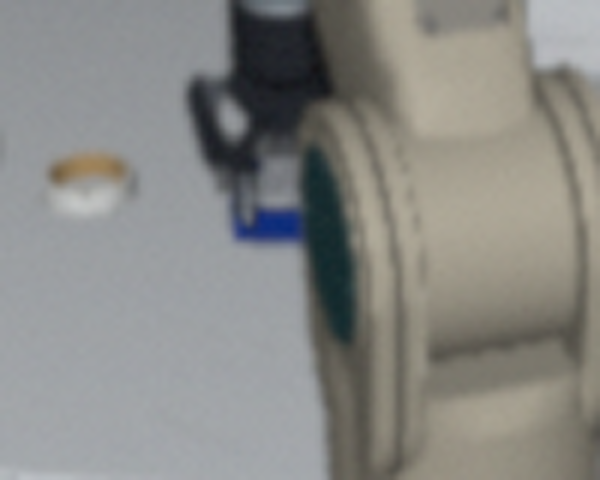

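Run:
```python
from h import *
im=cv2.imread("pics/w12.png")
cv2.imwrite("pics/c12.png",cv2.resize(im[60:235,130:395],None,fx=3,fy=3,interpolation=cv2.INTER_CUBIC))
f=vision.grab_frame("wrist")
s=get_state();R=np.array(s["orientation"])
p=((ray(f,[(145,75),(379.5,76),(368,220),(155,218.5)],34)-s["eef_pos"])@R)
print(p.round(1),p.mean(0).round(1))
q=ray(f,[(216,37.5),(307,37.5),(220.5,260.5),(298,260.5)],s["eef_pos"][2]+6.9);q=(q-s["eef_pos"])@R;print(q.round(1),q.mean(0))
q=ray(f,[(180,0),(344,0),(193,287.5),(325,287.5)],s["eef_pos"][2]+6.9);q=(q-s["eef_pos"])@R;print(q.round(1),q.mean(0))
```

```text
[[ 75.8 -45.5   9.8]
 [ 75.5  48.3   9.8]
 [ 14.1  49.4   9.7]
 [ 14.8 -46.7   9.8]] [45.1  1.4  9.8]
[[ 86.6 -14.5  -6.8]
 [ 86.6  16.4  -6.8]
 [  2.8 -15.6  -6.9]
 [  2.8  16.1  -6.9]] [44.69001064  0.59154798 -6.86776044]
[[ 97.9 -26.   -6.8]
 [ 97.9  28.1  -6.8]
 [ -9.7 -27.5  -6.9]
 [ -9.7  27.9  -6.9]] [44.082595    0.61146053 -6.8682059 ]
```

View pics/c12.png

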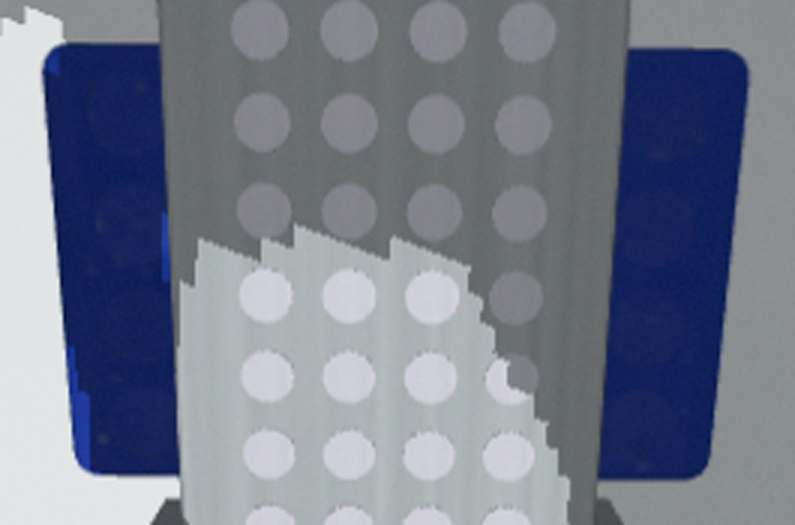

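Call:
step_arm(
  deltas=[
    [0,0.08,0.1,0,0,0,0],
    [0,0,0.1,0,0,0,0],
    [0,0,0.1,0,0,0,0],
    [0,0,0.1,0,0,0,0],
    [0,0,0.1,0,0,0,0],
    [0,0,0.1,0,0,0,0],
    [0,0,0.05,0,0,0,0],
    [0,0,0.05,0,0,0,0],
    [0,0,0,0,0,0,0],
  ],
)

```text
t: 21.1
eef_pos: [515.4, 196.7, 36.3]
orientation: [[0.997, 0.079, -0.0], [0.079, -0.997, -0.0], [-0.0, 0.0, -1.0]]
contact_force: [-0.2, 0.3, -3.2]
grip_width: 54.3
```

Call:
step_arm(
  deltas=[
    [0,0,0.03,0,0,0,0],
    [0,0,0.03,0,0,0,0],
  ],
)

```text
t: 21.3
eef_pos: [515.5, 196.8, 35.8]
orientation: [[0.997, 0.079, 0.0], [0.079, -0.997, 0.0], [0.0, -0.0, -1.0]]
contact_force: [0.5, 0.8, -3.1]
grip_width: 54.3
```

Call:
step_arm(
  deltas=[
    [0,0,0.03,0,0,0,0],
  ],
)

```text
t: 21.4
eef_pos: [515.5, 196.7, 35.5]
orientation: [[0.997, 0.079, 0.0], [0.079, -0.997, 0.0], [0.0, 0.0, -1.0]]
contact_force: [-0.9, -0.4, -3.0]
grip_width: 54.7
```

Call:
step_arm(
  deltas=[
    [0,0,0.03,0,0,0,0],
  ],
)

```text
t: 21.5
eef_pos: [515.5, 196.7, 35.2]
orientation: [[0.997, 0.079, 0.0], [0.079, -0.997, -0.0], [0.0, 0.0, -1.0]]
contact_force: [0.3, -0.2, -3.5]
grip_width: 54.5
```

Call:
step_arm(
  deltas=[
    [0,0,0.03,0,0,0,0],
    [0,0,0.03,0,0,0,0],
  ],
)

```text
t: 21.7
eef_pos: [515.5, 196.7, 34.6]
orientation: [[0.997, 0.079, 0.0], [0.079, -0.997, 0.0], [0.0, -0.0, -1.0]]
contact_force: [-0.3, -0.0, -2.6]
grip_width: 54.5
```

Call:
step_arm(
  deltas=[
    [0,0,0.03,0,0,0,0],
    [0,0,0.03,0,0,0,0],
  ],
)

```text
t: 21.9
eef_pos: [515.5, 196.8, 34.1]
orientation: [[0.997, 0.079, 0.0], [0.079, -0.997, 0.0], [0.0, -0.0, -1.0]]
contact_force: [-0.9, 0.7, -0.9]
grip_width: 54.3
```

Call:
step_arm(
  deltas=[
    [0,0,0.03,0,0,0,0],
  ],
)

```text
t: 22.0
eef_pos: [515.5, 196.8, 33.8]
orientation: [[0.997, 0.079, 0.0], [0.079, -0.997, 0.0], [0.0, -0.0, -1.0]]
contact_force: [-0.5, 0.0, -1.1]
grip_width: 54.3
```

Call:
step_arm(
  deltas=[
    [0,0,0.03,0,0,0,0],
  ],
)

```text
t: 22.1
eef_pos: [515.5, 196.7, 33.5]
orientation: [[0.997, 0.079, 0.0], [0.079, -0.997, 0.0], [0.0, -0.0, -1.0]]
contact_force: [-1.6, -0.4, 2.9]
grip_width: 54.7
```

Call:
step_arm(
  deltas=[
    [0,0,0.02,0,0,0,0],
  ],
)

```text
t: 22.2
eef_pos: [515.5, 196.7, 33.5]
orientation: [[0.997, 0.079, 0.0], [0.079, -0.997, 0.0], [0.0, -0.0, -1.0]]
contact_force: [-1.5, -0.1, 3.7]
grip_width: 54.3
```

Call:
step_arm(
  deltas=[
    [0,0,0,0,0,0,0.68],
    [0,0,0,0,0,0,0.7],
    [0,0,0,0,0,0,0.75],
    [0,0,0,0,0,0,0.85],
    [0,0,0,0,0,0,0.95],
    [0,0,0,0,0,0,1],
    [0,0,0,0,0,0,1],
    [0,0,0,0,0,0,1],
  ],
)

```text
t: 23.0
eef_pos: [515.5, 196.7, 33.2]
orientation: [[0.997, 0.079, 0.0], [0.079, -0.997, 0.0], [0.0, -0.0, -1.0]]
contact_force: [0.1, -0.5, 0.4]
grip_width: 85.2
```

Run:
```python
from h import *
f=vision.grab_frame("wrist");cv2.imwrite("pics/w13.png",f["color"])
s=get_state();print(s["eef_pos"],s["contact_force"],s["grip_width"])
```

```text
[515.47984665 196.75106122  33.17742699] [-0.49337207 -0.23003061 -0.67758412] 85.02121160043826
```

View pics/w13.png

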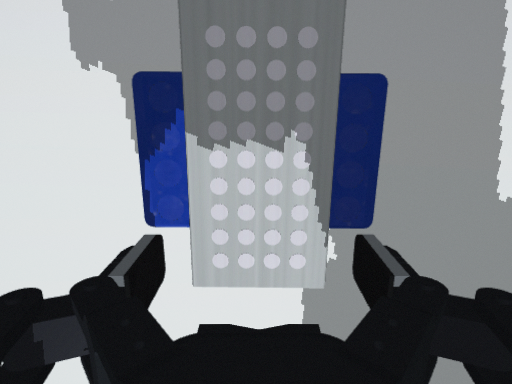

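Call:
step_arm(
  deltas=[
    [0,0,-0.3,0,0,0,1],
    [0,0,-0.5,0,0,0,1],
    [0,0,-1,0,0,0,1],
    [0,0,-2,0,0,0,1],
    [0,0,-3,0,0,0,1],
    [-0.5,0,-4,0,0,0,1],
    [-1,0,-4,0,0,0,1],
    [-1,0,-3,0,0,0,1],
    [-0.5,0,-1,0,0,0,1],
    [0,0,0,0,0,0,1],
  ],
)

```text
t: 24.05
eef_pos: [485.8, 194.7, 223.1]
orientation: [[0.997, 0.079, 0.003], [0.079, -0.997, 0.002], [0.003, -0.001, -1.0]]
contact_force: [0.4, 1.2, 0.4]
grip_width: 85.6
```

Call:
step_arm(
  deltas=[
    [0,0,0,0,0,0,1],
    [0,0,0,0,0,0,1],
  ],
)

```text
t: 24.25
eef_pos: [485.1, 194.1, 219.8]
orientation: [[0.997, 0.079, -0.002], [0.079, -0.997, -0.001], [-0.002, 0.001, -1.0]]
contact_force: [0.5, -0.4, 0.3]
grip_width: 85.2
```

Run:
```python
from h import *
f=vision.grab_frame("wrist");cv2.imwrite("pics/w14.png",f["color"])
cv2.imwrite("pics/c14.png",cv2.resize(f["color"][20:200,150:370],None,fx=3.5,fy=3.3,interpolation=cv2.INTER_CUBIC))
s=get_state();print(s["eef_pos"],s["contact_force"],s["grip_width"])
f=vision.grab_frame("scene");cv2.imwrite("pics/s14.png",cv2.resize(f["color"][170:250,180:280],None,fx=6,fy=6,interpolation=cv2.INTER_CUBIC))
```

```text
[485.18625635 194.00218264 219.76467285] [ 0.34472404 -0.17300188 -0.33519716] 85.66257249034405
```

View pics/w14.png

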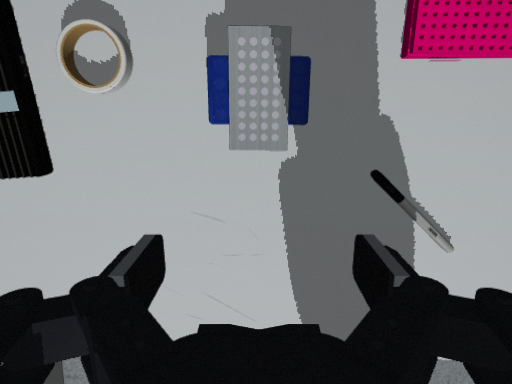

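View pics/s14.png

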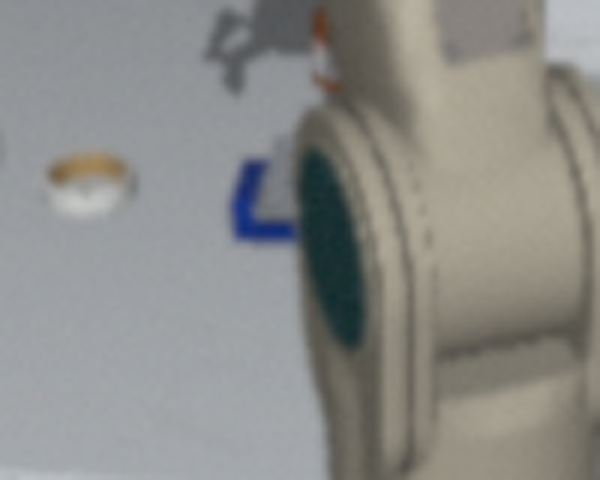

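Run:
```python
from h import *
f=vision.grab_frame("wrist")
p=ray(f,[(230,26),(292,27),(288,151),(229,150)],40)
b=ray(f,[(207,56),(310.5,57),(308.5,125),(208.5,124)],34)
for q in(p,b):
    d=(q[0]+q[1]-q[2]-q[3])/2; w=(q[0]+q[3]-q[1]-q[2])/2
    print(q.mean(0).round(1),np.linalg.norm(d).round(1),np.linalg.norm(w).round(1),np.arctan2(d[1],d[0]),np.arctan2(-w[0],w[1]))
```

```text
[559.7 198.6  40. ] 109.0 55.7 0.05886489658994265 0.06313265766451563
[560.  199.6  34. ] 61.0 95.7 0.07521886389587369 0.06962038129131093
```

View pics/c14.png

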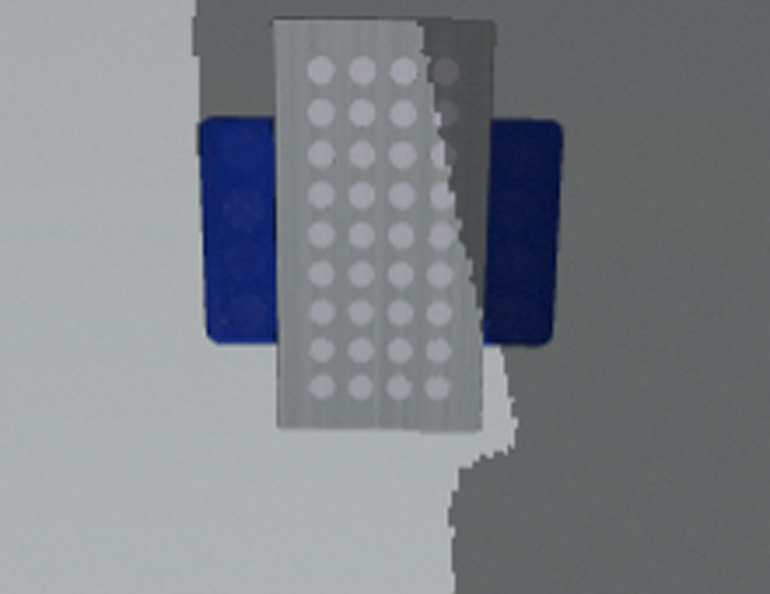

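The plate lies flat and square, within about 1 mm of the block's centre, and nothing is touching it. I'm handing in.

```bash
python3 -c "
from bench import ticket
print(ticket.hand_in())"
```

```text
the job is handed in; nothing more can be done
None
```

The plate is lying flat across the middle of the blue cold block, released, and the job is handed in. It took about 24 s of the 72 s allowed.

- **Slide:** I pressed on the plate top with about 4–7.5 N and slid it out to a measured overhang of 36.5 mm. It was briefly below the 5 N you asked for at the start. The force was only read at the end of each move, and it never came near 30 N.
- **Lift and placing:** I pinched the overhanging end by its long edges, lifted it level and set it down on the block. The highest reading while setting it down was 3.7 N.
- **Position:** The last wrist-camera check puts the plate's centre about 1 mm from the block's centre. Its long side is about 0.01 rad (0.6°) off a right angle to the block's.
- **Block and other things:** The block measures within about 1 mm of where it was before placing. The marker, tape and rack looked undisturbed, but I did not measure them again. The gripper was clear, with force readings at noise level.
- **Disagreement:** The overhead and wrist cameras differ by about 2 mm on the block's sideways position, which is within the stated calibration. I aligned plate to block using the wrist camera alone.

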